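# Pressurise the hand-pumped pressure filter

### The job

Pressurise the steel pressure filter holder: push the vent lever on its lid shut, then press the spring plunger down and let it come up again, stroke after stroke, until the indicator pin stands fully out; leave the vent shut and the plunger up. Work with the fingertips only: pick nothing up, do not touch the indicator pin, and leave the dish under the spout and the things around where they are.

Things in the scene. Friction and masses are not known exactly. Their poses are not given: they have to be found in the camera images.
- holder: Pressure filter holder: upright steel barrel 104 mm across on three legs, bolted round lid 124 mm across, fixed to the worktop. Origin on the worktop under the barrel's axis, z up; top of the lid at 152 mm. In the holder's own axes: pump plunger at (0, +30) mm, vent cock at (0, -44) mm with its outlet barb along +x, indicator block and pin outside the barrel at (0, -74) mm.
- plunger_top (a point): Middle of the top of the plunger's black mushroom knob, 38 mm across and 15 mm thick, 222 mm above the worktop when up. It is pressed straight down.
- plunger (a joint): How far the plunger is pressed (m): 0 up, 0.018 at the bottom stop. A spring lifts it again; it takes 3 N at the top to about 9 N at the bottom. A full stroke is down at least 14 mm and right up again (within 1 mm); shorter ones may not raise the pin. With the vent open the strokes are lost.
- pin: Indicator pin: steel, 8 mm across, in a dark gland 21 mm across on top of the block at the holder's side. Origin in the middle of its top end, at the start 1 mm above the gland and 166 mm above the worktop. With the vent shut each full stroke raises it 4.5 mm and it stays; six bring it fully out (top at 192 mm); more do not raise it for good. With the vent open it only bobs up and sinks again.
- vent (a joint): Angle of the vent lever about its upright axis (rad): 0 shut (lever points along the holder's +y, towards the plunger, crosswise to the outlet barb; stop there), 1.57 open (lever points along the holder's -x, in line with the barb). Seen from above it is shut by turning it clockwise. It stays where it is left; about 2 N at its tip turns it.
- vent_axis (a point): Point on the axis of the vent lever, at the lever's mid height, 190 mm above the worktop.
- vent_tip (a point): Middle of the lever's rounded end, 42 mm from its axis, 190 mm above the worktop. The black lever is 11 mm wide and 7 mm thick, free underneath for 20 mm.
- spout (a point): Tip of the hose barb under the middle of the holder, 36 mm above the worktop.
- dish: White evaporating dish, 69 mm across, 29 mm high, standing loose between the legs under the spout. Origin at the centre of its underside.
- vol_flask: Glass volumetric flask with a blue stopper, 51 mm across, 169 mm high, loose bystander beside the holder. Origin under its centre, as for the next.
- petri: Petri dish 62 mm across, 18 mm high, loose bystander.
- tweezers: Steel forceps 134 mm long lying on the worktop, loose bystander.
- timer: White lab timer 58x62x20 mm, loose bystander.
- buffer_a: Small white bottle with a red cap, 45 mm across, 88 mm high, loose bystander.
- buffer_b: Small white bottle with a green cap, 45 mm across, 88 mm high, loose bystander.
- flask: Conical flask with an orange stopper, 67 mm across, 126 mm high, loose bystander.
There are look-alikes about, which are no part of the job. There is more than one size of the holder; the one meant has the size given above.

How it is judged:
By the outcome, as a careful person would: the job done as asked, in the order asked, and still so for the second after the job is handed in, with the robot touching nothing.
It also fails if it takes over 48 s, if anything falls off the work surface, if the arm or the gripper's body presses on something with over 40 N, if the wrist force passes 120 N, or if a joint passes its speed limit or range.

### The arm

A 7-joint arm with a two-finger parallel gripper is mounted at the origin on a cart in front of the work surface, level with it; the furniture and walls round the work are solid. World frame = base frame: x ahead of the robot, y to its left, z up, the work surface at z = 0. Lengths are in m, angles in degrees, forces in N, time in s.
With the tool pointing down it reaches from about 0.4 to 0.9 m from the base axis. Payload 5.6 kg.
Tool frame: the origin (TCP) lies midway between the tips of the shut fingers; the grasp point (between the pads) lies bot.grasp_offset behind it (bot.grasp_offset is the distance from the TCP to the grasp point, in m); z points along the fingers, y is the line along which they close (so a half turn about z gives the same grasp; the last joint's range is limited). The gripper opens to 92 mm and grips with 3 to 60 N. Pads are 20 mm wide; open, the fingers measure 128 mm over their backs; the gripper's body (75 mm by 189 mm) begins 69 mm behind the grasp point.
Start: joints at [-72.938, 26.786, -0.665, 91.828, 0.344, 61.387, -3.226], TCP at [0.217, 0.613, 0.215] pointing down, gripper open.
Joint ranges: [-144.91, 144.91], [-17.63, 115.5], [-89.93, 88.59], [15.96, 139.68], [-74.01, 254.01], [8.47, 105.57], [-167.45, 167.45]. Speed limits (degrees/s): [147.25, 147.25, 180, 180, 180, 180, 180].

### API

Orientations are given as a 3x3 rotation matrix whose columns are the frame's x, y, z axes.
In Python, from plant import bot gives the robot as it stands. The module is installed in compiled form; this text tells all that it offers.
- The arm moves only by the tool move_arm, never from a script. Its argument "rows" is a list of rows, each an object with "offset": the shift along the tool's x, y, z in mm, a list of three; "twist": the turn, a rotation vector about the tool's x, y, z in rad, a list of three; "grip": the closure, from 0 (fully open) to 1 (shut). A call has 1 to 10 rows; each row is the pose to reach, as a shift and turn from the pose commanded when the call began, along the tool's axes at that moment; what a row does not reach only later rows make up. A row lasts 1/10 s, in which the tool goes at most 50 mm and 8.59 degrees, less where a joint would pass 70% of its speed; a pose out of reach is approached as far as the arm can. A call with a gripper value outside its range is refused whole. The fingers move at their own pace and stop on an object; the grip force is fixed at half the most. Time passes only in rows, so rows that repeat a pose let the fingers close. It gives the time, the measured TCP pose, the force, the opening and the grip force at its end, in the units of the state.
- bot.get_state(): the state, without advancing time (a new reading comes with each control period).
- bot.snapshot(name): name is "side" or "top" or "wrist"; returns a dict with "img" (420x560x3 uint8, red, green, blue), "depth" (420x560 float32, m along the optical axis (not along the pixel's ray), 0 where there is no reading), "camera_matrix" (3x3 intrinsics, pixels), "eye" and "orientation" of the camera in the world; the wrist camera has in their place "mount" (4x4, takes a point from camera to tool coordinates, whose origin is the TCP and whose axes are the flange's). Camera axes: x right, y down, z forward; pixel columns grow to the right and rows downward; lengths in m; the calibration is good to about 2 mm. A picture is of the moment at which its call begins: read the wrist's pose just before it.
- bot.close_job(): hands the job in; it is judged then, once.
The state is a dict: "clock": time; "joints": joint angles; "qvel": joint speeds; "effort": joint torques, N m; "position": TCP position; "tcp_rot": TCP orientation; "ft_force": force on the tool from outside, world axes, zero at the start; "wrist_torque": the same for the moment, N m; "grip_width": finger opening in m; "grip_force": force on a finger pad.
Only numpy, scipy, OpenCV 4.12 (cv2) and the standard library are available. Lean on these libraries where they do the work, as an engineer would, in place of code of your own. Each camera call takes 0.05 s, during which the arm holds its last target. There are 200 camera calls.

## Working session

There is one attempt and no reset: what is moved stays moved. The work goes in short steps, Python scripts to look and compute and a tool call to move; the robot and the scene stay as the last step left them, time stands still between calls to the robot, and variables do not carry over. Pictures are saved under pics/ and viewed, at most 10 in all, crops included, and the job is handed in when it is done.

Besides the shell and the picture viewer there is one more tool, called after "Emit:" as a command line: name --argument value ..., lists and objects as JSON in quotes. move_arm: Moves the arm, as the interface text tells. Its arguments: {"type":"object","properties":{"rows":{"type":"array","items":{"type":"object","properties":{"offset":{"type":"array","items":{"type":"number"}},"twist":{"type":"array","items":{"type":"number"}},"grip":{"type":"number"}}}}},"required":["rows"]}

```bash
mkdir -p pics; cat > h.py <<'E'
import numpy as np, cv2
from plant import bot
def snap(n):
    s=bot.get_state(); d=bot.snapshot(n)
    if 'mount' in d:
        T=np.eye(4);T[:3,:3]=s['tcp_rot'];T[:3,3]=s['position'];M=T@np.array(d['mount'])
    else:
        M=np.eye(4);M[:3,:3]=d['orientation'];M[:3,3]=d['eye']
    d['M']=M;return d
def cloud(d):
    K=np.array(d['camera_matrix']);h,w=d['depth'].shape
    v,u=np.mgrid[:h,:w];z=d['depth']
    p=np.stack([(u-K[0,2])/K[0,0]*z,(v-K[1,2])/K[1,1]*z,z],-1)
    return p@d['M'][:3,:3].T+d['M'][:3,3]
def ray(d,u,v,zp):
    "world point on pixel ray at height zp"
    K=np.array(d['camera_matrix']);r=d['M'][:3,:3]@np.array([(u-K[0,2])/K[0,0],(v-K[1,2])/K[1,1],1])
    e=d['M'][:3,3];return e+r*(zp-e[2])/r[2]
def proj(d,p):
    K=np.array(d['camera_matrix']);c=d['M'][:3,:3].T@(np.array(p)-d['M'][:3,3]);q=K@c;return q[:2]/q[2]
def save(n,img): cv2.imwrite('pics/'+n+'.png',cv2.cvtColor(img,cv2.COLOR_RGB2BGR))
E
python3 - <<'E'
from h import *
import pickle
s=bot.get_state();print(s['clock'],s['position'],s['tcp_rot'],s['grip_width'],bot.grasp_offset)
for n in('top','side'):
    d=snap(n);save(n,d['img']);pickle.dump(d,open(n+'.pkl','wb'));print(n,d['M'].round(3).tolist(),d['camera_matrix'])
E
```

```text
0.0 [0.21714127 0.61202822 0.21363055] [[-9.42454787e-01  3.34333268e-01 -4.90949031e-04]
 [ 3.34333608e-01  9.42453188e-01 -1.74002405e-03]
 [-1.19051450e-04 -1.80403476e-03 -9.99998366e-01]] 0.09170409220149742 0.0187
top [[0.014, -0.978, 0.209, 0.369], [-1.0, -0.014, 0.003, 0.15], [-0.0, -0.209, -0.978, 1.238], [0.0, 0.0, 0.0, 1.0]] [[423.77492787   0.         279.31590209]
 [  0.         423.77492787 202.98418018]
 [  0.           0.           1.        ]]
side [[0.997, 0.047, -0.053, 0.696], [0.067, -0.399, 0.914, -1.388], [0.022, -0.916, -0.402, 0.818], [0.0, 0.0, 0.0, 1.0]] [[511.57096054   0.         282.95505627]
 [  0.         511.57096054 204.93633435]
 [  0.           0.           1.        ]]
```

View pics/top.png

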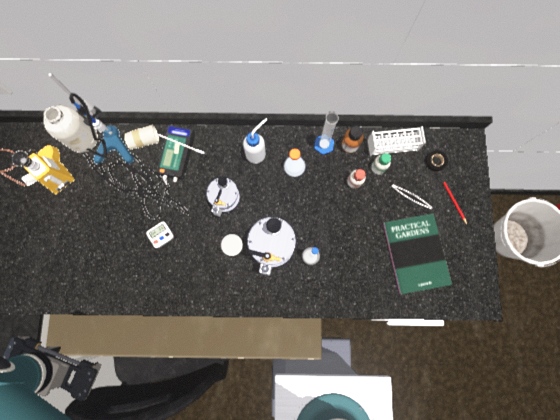

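View pics/side.png

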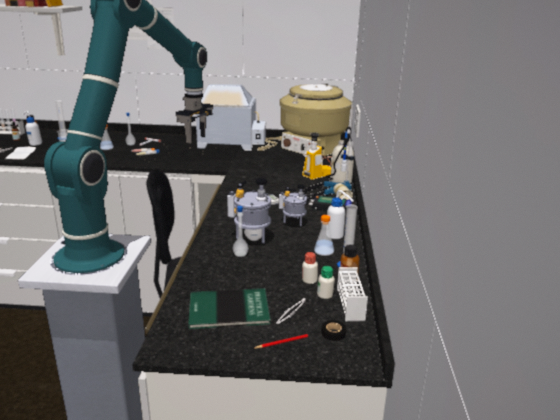

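Two candidates for the holder: the larger at top (272,242) and the smaller at (223,195). I'll check both sizes in an enlarged crop.

```bash
python3 - <<'E'
from h import *
import pickle
d=pickle.load(open('top.pkl','rb'))
c=d['img'][165:285,195:335];save('crop1',cv2.resize(c,None,fx=5.6,fy=5,interpolation=cv2.INTER_CUBIC)[:600,:800])
P=cloud(d)
for n,(a,b,e,f) in {'big':(215,280,235,310),'small':(170,220,200,245)}.items():
    p=P[a:b,e:f].reshape(-1,3); 
    hz=np.histogram(p[:,2],bins=np.arange(0.05,.26,.01));print(n,list(zip(hz[1].round(2),hz[0])))
    for lo,hi in((.10,.125),(.14,.165),(.18,.2),(.205,.235)):
        q=p[(p[:,2]>lo)&(p[:,2]<hi)]
        if len(q): print(lo,len(q),q.mean(0).round(3),q.min(0).round(3),q.max(0).round(3))
E
```

```text
big [(np.float64(0.05), np.int64(14)), (np.float64(0.06), np.int64(2)), (np.float64(0.07), np.int64(37)), (np.float64(0.08), np.int64(4)), (np.float64(0.09), np.int64(0)), (np.float64(0.1), np.int64(5)), (np.float64(0.11), np.int64(3)), (np.float64(0.12), np.int64(0)), (np.float64(0.13), np.int64(10)), (np.float64(0.14), np.int64(307)), (np.float64(0.15), np.int64(1148)), (np.float64(0.16), np.int64(74)), (np.float64(0.17), np.int64(66)), (np.float64(0.18), np.int64(12)), (np.float64(0.19), np.int64(101)), (np.float64(0.2), np.int64(0)), (np.float64(0.21), np.int64(36)), (np.float64(0.22), np.int64(152)), (np.float64(0.23), np.int64(0)), (np.float64(0.24), np.int64(0))]
0.1 8 [0.426 0.18  0.109] [0.419 0.173 0.101] [0.439 0.192 0.119]
0.14 1504 [0.499 0.173 0.152] [0.419 0.112 0.141] [0.564 0.234 0.165]
0.18 113 [0.465 0.199 0.193] [0.453 0.175 0.181] [0.475 0.227 0.199]
0.205 188 [0.532 0.167 0.222] [0.515 0.149 0.212] [0.552 0.185 0.227]
small [(np.float64(0.05), np.int64(65)), (np.float64(0.06), np.int64(9)), (np.float64(0.07), np.int64(7)), (np.float64(0.08), np.int64(11)), (np.float64(0.09), np.int64(41)), (np.float64(0.1), np.int64(565)), (np.float64(0.11), np.int64(57)), (np.float64(0.12), np.int64(25)), (np.float64(0.13), np.int64(41)), (np.float64(0.14), np.int64(6)), (np.float64(0.15), np.int64(71)), (np.float64(0.16), np.int64(0)), (np.float64(0.17), np.int64(0)), (np.float64(0.18), np.int64(0)), (np.float64(0.19), np.int64(0)), (np.float64(0.2), np.int64(0)), (np.float64(0.21), np.int64(0)), (np.float64(0.22), np.int64(0)), (np.float64(0.23), np.int64(0)), (np.float64(0.24), np.int64(0))]
0.1 638 [0.634 0.312 0.106] [0.583 0.271 0.1  ] [0.681 0.354 0.125]
0.14 77 [0.659 0.306 0.153] [0.647 0.293 0.142] [0.673 0.317 0.159]
```

View pics/crop1.png

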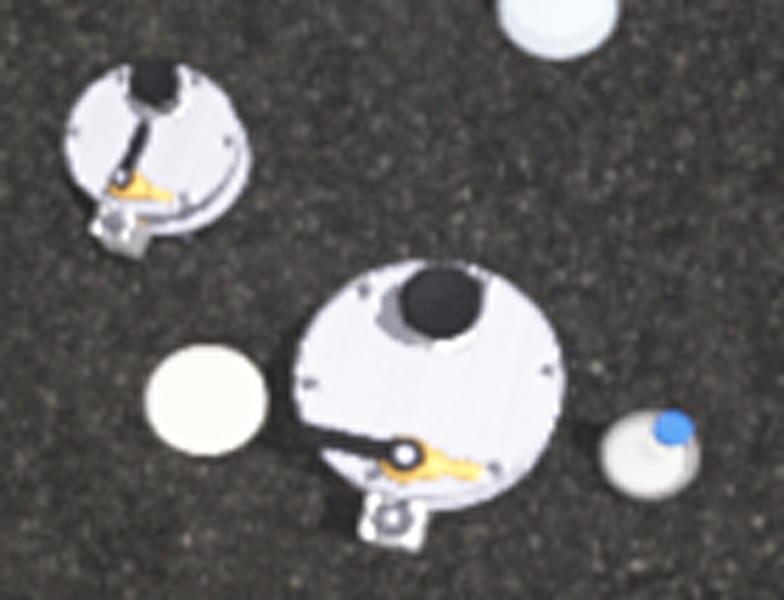

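The larger holder (crop (430,380), lid top at 152 mm, knob at 222 mm) matches. Its knob is at crop (441,300), the vent hub at (404,454), with the lever pointing left towards (300,437), so it is open. The pin gland is at (392,517), the volumetric flask at (650,455), and the petri dish at (206,400).

```bash
python3 - <<'E'
from h import *
import pickle
d=pickle.load(open('top.pkl','rb'))
f=lambda a,b,z:ray(d,195+(a+.5)/5.6-.5,165+(b+.5)/5-.5,z)
k=f(441,300,.222);v=f(404,454,.194);pin=f(392,517,.166);tip=f(296,437,.193);fl=f(672,428,.169)
print('knob',k,'vent',v,'pin',pin,'tip',tip,'flask',fl)
P=cloud(d);p=P[215:280,235:310].reshape(-1,3);q=p[(p[:,2]>.212)];c,r=cv2.minEnclosingCircle((q[:,:2]*1000).astype('f4'));print('knob cloud',c,r)
q=p[(p[:,2]>.148)&(p[:,2]<.156)];c,r=cv2.minEnclosingCircle((q[:,:2]*1000).astype('f4'));print('lid',c,r)
e=(k-v)[:2];print(np.linalg.norm(e),np.degrees(np.arctan2(e[1],e[0])))
e=(k-pin)[:2];print(np.linalg.norm(e),np.degrees(np.arctan2(e[1],e[0])))
e=(tip-v)[:2];print(np.linalg.norm(e),np.degrees(np.arctan2(e[1],e[0])))
E
```

```text
knob [0.53213334 0.16741135 0.222     ] vent [0.45993612 0.18277215 0.194     ] pin [0.43086907 0.18836302 0.166     ] tip [0.46767493 0.23043748 0.193     ] flask [0.47691286 0.06323957 0.169     ]
knob cloud (460.0903015136719, 158.20806884765625) 91.85399627685547
lid (492.2873229980469, 176.64634704589844) 73.75402069091797
0.07381323373727244 -12.01124260550083
0.10340901860242946 -11.689611919505415
0.04828946860744486 80.7780770367596
```

```bash
cat >> h.py <<'E'
def off(*p):
    s=bot.get_state();return (np.array(s['tcp_rot']).T@(np.array(p)-s['position'])*1000).round(1).tolist()
E
python3 - <<'E'
from h import *
print(off(.4496,.222,.25))
R=bot.get_state()['tcp_rot'];V=np.array([.460,.183])
a0=70.5;u=lambda a:np.array([np.cos(np.radians(a)),np.sin(np.radians(a))])
A=None
for th,gap,r0 in((78,6,36),(78,0,36),(60,0,36),(45,0,36),(30,0,35),(15,0,34),(0,0,33),(-12,0,33),(-12,-3,33)):
    n=u(th+90);h=10*abs(n@u(a0+90))+18*abs(n@u(a0))
    c=V+r0*u(th)+(5.5+h+gap)*n
    if A is None:A=c
    print(th,c.round(4),(np.array(R).T@np.r_[c-A,0]*1000).round(1))
E
```

```text
[-349.5, -290.0, -35.8]
78 [-15.2998  40.3371] [0. 0. 0.]
78 [-9.4309 39.0896] [-5.9483e+03  7.8580e+02 -6.0000e-01]
60 [ 2.3409 40.6663] [-1.65162e+04  6.20620e+03 -8.00000e+00]
45 [10.165  41.3897] [-2.36486e+04  9.50300e+03 -1.24000e+01]
30 [18.3738 39.1553] [-3.21322e+04  1.01407e+04 -1.25000e+01]
15 [26.5726 34.0953] [-4.15506e+04  8.11190e+03 -8.30000e+00]
0 [33.46   25.9886] [-5.07514e+04  2.77330e+03  1.10000e+00]
-12 [37.8642 17.4345] [-5.77613e+04 -3.81690e+03  1.22000e+01]
-12 [37.2404 14.5001] [-5.81542e+04 -6.79100e+03  1.69000e+01]
```

Emit:
move_arm --rows '[{"offset":[-40,-33,-36],"twist":[0,0,0],"grip":1},{"offset":[-80,-67,-36],"twist":[0,0,0],"grip":1},{"offset":[-118,-100,-36],"twist":[0,0,0],"grip":1},{"offset":[-156,-132,-36],"twist":[0,0,0],"grip":1},{"offset":[-194,-164,-36],"twist":[0,0,0],"grip":1},{"offset":[-232,-196,-36],"twist":[0,0,0],"grip":1},{"offset":[-270,-228,-36],"twist":[0,0,0],"grip":1},{"offset":[-308,-260,-36],"twist":[0,0,0],"grip":1},{"offset":[-344.5,-290.5,-36],"twist":[0,0,0],"grip":1},{"offset":[-344.5,-290.5,-36],"twist":[0,0,0],"grip":1}]'

```text
clock: 1.1
position: [0.4474, 0.2178, 0.2507]
tcp_rot: [[-0.939, 0.343, 0.001], [0.343, 0.939, -0.002], [-0.002, -0.001, -1.0]]
ft_force: [-0.3, 0.4, 0.1]
grip_width: 0.0142
grip_force: 0.0
```

Emit:
move_arm --rows '[{"offset":[0,0,0],"twist":[0,0,0],"grip":1},{"offset":[0,0,0],"twist":[0,0,0],"grip":1},{"offset":[0,0,0],"twist":[0,0,0],"grip":1}]'

```text
clock: 1.4
position: [0.4438, 0.2256, 0.2504]
tcp_rot: [[-0.944, 0.331, -0.001], [0.331, 0.944, 0.0], [0.001, 0.0, -1.0]]
ft_force: [-0.4, 1.0, -0.6]
grip_width: -0.0
grip_force: 0.0
```

```bash
python3 - <<'E'
from h import *
import pickle
d=snap('wrist');save('w1',d['img']);pickle.dump(d,open('w1.pkl','wb'));print(bot.get_state()['position'],off(.4447,.2233,.178))
for p in((.532,.167,.222),(.460,.183,.1935),(.4687,.2239,.1935),(.431,.188,.166)):print(proj(d,p))
E
```

```text
[0.44382956 0.22548638 0.25040967] [-1.6, -1.8, 72.4]
[244.36441506 359.16998029]
[234.85418322 261.96081843]
[284.16954324 256.0848697 ]
[232.31163472 219.32762255]
```

View pics/w1.png

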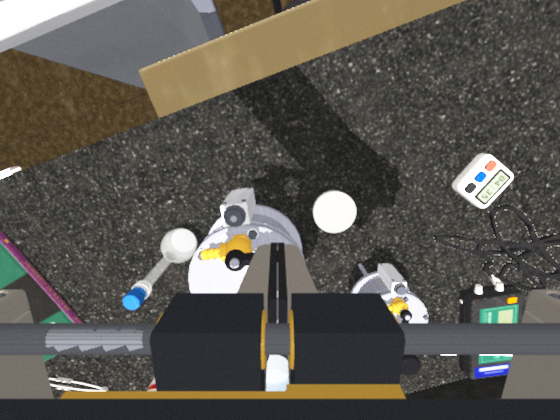

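The wrist view shows the hub at (235,260), as predicted, the gland at (235,213) and the lever running right behind the fingertips at (277,245). I descend behind the lever and sweep it.

Emit:
move_arm --rows '[{"offset":[-1.6,-1.8,20],"twist":[0,0,0],"grip":1},{"offset":[-1.6,-1.8,45],"twist":[0,0,0],"grip":1},{"offset":[-1.6,-1.8,65],"twist":[0,0,0],"grip":1},{"offset":[-1.6,-1.8,72.4],"twist":[0,0,0],"grip":1},{"offset":[-1.6,-1.8,72.4],"twist":[0,0,0],"grip":1},{"offset":[-1.6,-1.8,72.4],"twist":[0,0,0],"grip":1}]'

```text
clock: 2.05
position: [0.4461, 0.2222, 0.1789]
tcp_rot: [[-0.943, 0.333, 0.001], [0.333, 0.943, 0.001], [-0.001, 0.001, -1.0]]
ft_force: [0.1, 0.6, 0.5]
grip_width: 0.0005
grip_force: 0.0
```

Emit:
move_arm --rows '[{"offset":[-6,1,0],"twist":[0,0,0],"grip":1},{"offset":[-11,3,0],"twist":[0,0,0],"grip":1},{"offset":[-16.5,5,0],"twist":[0,0,0],"grip":1},{"offset":[-20,6,0],"twist":[0,0,0],"grip":1},{"offset":[-23.6,7,0],"twist":[0,0,0],"grip":1},{"offset":[-28,7,0],"twist":[0,0,0],"grip":1},{"offset":[-32,7,0],"twist":[0,0,0],"grip":1},{"offset":[-37,6,0],"twist":[0,0,0],"grip":1},{"offset":[-41.5,4,0],"twist":[0,0,0],"grip":1},{"offset":[-41.5,4,0],"twist":[0,0,0],"grip":1}]'

```text
clock: 3.05
position: [0.4873, 0.2107, 0.1784]
tcp_rot: [[-0.942, 0.335, 0.001], [0.335, 0.942, 0.0], [-0.001, 0.001, -1.0]]
ft_force: [1.0, 1.2, -0.7]
grip_width: 0.0004
grip_force: 0.3
```

Emit:
move_arm --rows '[{"offset":[-5,-1,0],"twist":[0,0,0],"grip":1},{"offset":[-9,-3.5,0],"twist":[0,0,0],"grip":1},{"offset":[-11.5,-6,0],"twist":[0,0,0],"grip":1},{"offset":[-12.3,-9,0],"twist":[0,0,0],"grip":1},{"offset":[-12.6,-11.5,0],"twist":[0,0,0],"grip":1},{"offset":[-12.6,-11.5,0],"twist":[0,0,0],"grip":1},{"offset":[-12.6,-11.5,0],"twist":[0,0,0],"grip":1}]'

```text
clock: 3.75
position: [0.4943, 0.1959, 0.1783]
tcp_rot: [[-0.942, 0.335, 0.0], [0.335, 0.942, -0.0], [-0.0, -0.0, -1.0]]
ft_force: [0.8, -0.1, 0.2]
grip_width: 0.0004
grip_force: 0.2
```

Emit:
move_arm --rows '[{"offset":[-0.3,-2,0],"twist":[0,0,0],"grip":1},{"offset":[-0.5,-4,0],"twist":[0,0,0],"grip":1},{"offset":[-0.5,-4,0],"twist":[0,0,0],"grip":1},{"offset":[-0.5,-4,0],"twist":[0,0,0],"grip":1}]'

```text
clock: 4.15
position: [0.4941, 0.1948, 0.1785]
tcp_rot: [[-0.943, 0.333, 0.003], [0.333, 0.943, 0.003], [-0.001, 0.004, -1.0]]
ft_force: [5.0, 6.2, -2.6]
grip_width: 0.0007
grip_force: 3.4
```

Emit:
move_arm --rows '[{"offset":[1,8,0],"twist":[0,0,0],"grip":1},{"offset":[3,20,0],"twist":[0,0,0],"grip":1},{"offset":[3,30,-30],"twist":[0,0,0],"grip":1},{"offset":[3,35,-65],"twist":[0,0,0],"grip":1},{"offset":[3,35,-65],"twist":[0,0,0],"grip":1},{"offset":[3,35,-65],"twist":[0,0,0],"grip":1}]'

```text
clock: 4.75
position: [0.5023, 0.2267, 0.2435]
tcp_rot: [[-0.943, 0.334, 0.001], [0.334, 0.943, 0.0], [-0.0, 0.0, -1.0]]
ft_force: [-0.0, 0.6, -0.6]
grip_width: 0.0004
grip_force: 0.0
```

```bash
python3 - <<'E'
from h import *
import pickle
s=bot.get_state();print(s['clock'],s['position'],s['ft_force'])
d=snap('wrist');t=snap('top');pickle.dump((d,t),open('w2.pkl','wb'))
a=cv2.resize(d['img'][150:330,100:340],(800,600))
b=cv2.resize(t['img'][205:285,230:320],(450,400),interpolation=cv2.INTER_CUBIC)
o=np.zeros((600,800,3),np.uint8);o[:400,:350]=b[:,:350];o[:338,350:800]=cv2.resize(a,(450,338));save('c2',o)
for p in((.532,.167,.222),(.460,.183,.1935),(.501,.174,.1935)):
  u,v=proj(d,p);print('wrist crop',350+(u-100)*450/240,(v-150)*338/180,'top crop',(proj(t,p)-[230,205])*5)
E
```

```text
4.75 [0.5022705  0.22674838 0.24349696] [-0.02351254  0.56351738 -0.60698201]
wrist crop 563.3987461511862 292.1015606232008 top crop [217.53946624  98.28375095]
wrist crop 545.0810999682872 95.19228624468269 top crop [183.22949773 251.9526032 ]
wrist crop 563.8471439090288 189.45854738101107 top crop [203.11284459 169.12196018]
```

View pics/c2.png

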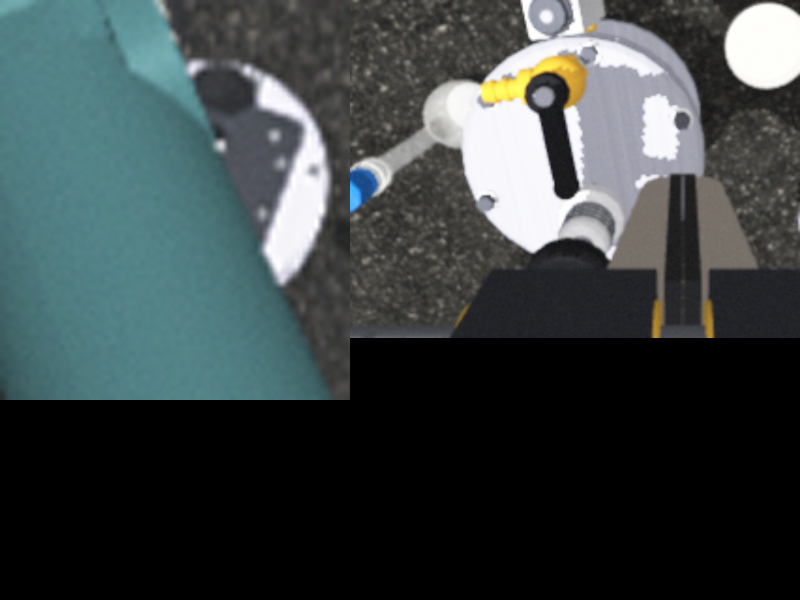

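```bash
python3 - <<'E'
from h import *
import pickle
d,t=pickle.load(open('w2.pkl','rb'))
f=lambda a,b,z:ray(d,100+(a-350)*240/450,150+b*180/338,z)
# lever mask near hub/tip
h=f(544,96,.196);p=f(567,190,.1935);e=p-h;print(h,p,np.degrees(np.arctan2(e[1],e[0])),np.hypot(*e[:2]))
P=cloud(d);z=P[...,2];m=(z>.187)&(z<.1955)&(d['img'].max(2)<50);m[330:]=0
q=P[m];q=q[(np.abs(q[:,0]-.482)<.016)&(np.abs(q[:,1]-.18)<.03)];print(len(q))
c=q[:,:2].mean(0);u=np.linalg.svd(q[:,:2]-c)[2][0];print(c,np.degrees(np.arctan2(u[1],u[0])))
pin=f(546,17,.166);print('pin',pin)
print('knob',off(.532,.167,.24))
E
```

```text
[0.45979924 0.18325381 0.196     ] [0.50168616 0.17517986 0.1935    ] -10.910297013787682 0.04265797051434594
478
[0.48176559 0.17883461] -13.201448668283474
pin [0.43144053 0.18875773 0.166     ]
knob [-48.5, -45.4, 2.1]
```

The lever reads −11 to −13° against −12° for shut, so the vent is shut. Next is the plunger.

Emit:
move_arm --rows '[{"offset":[-20,-18,3],"twist":[0,0,0],"grip":1},{"offset":[-40,-37,3],"twist":[0,0,0],"grip":1},{"offset":[-48.5,-45.4,3],"twist":[0,0,0],"grip":1},{"offset":[-48.5,-45.4,3],"twist":[0,0,0],"grip":1},{"offset":[-48.5,-45.4,3],"twist":[0,0,0],"grip":1},{"offset":[-48.5,-45.4,3],"twist":[0,0,0],"grip":1}]'

```text
clock: 5.45
position: [0.5321, 0.1688, 0.2399]
tcp_rot: [[-0.943, 0.332, -0.001], [0.332, 0.943, 0.001], [0.001, 0.0, -1.0]]
ft_force: [0.3, -0.6, 0.0]
grip_width: 0.0004
grip_force: 0.0
```

Emit:
move_arm --rows '[{"offset":[0,0,10],"twist":[0,0,0],"grip":1},{"offset":[0,0,18],"twist":[0,0,0],"grip":1},{"offset":[0,0,24],"twist":[0,0,0],"grip":1},{"offset":[0,0,30],"twist":[0,0,0],"grip":1},{"offset":[0,0,33],"twist":[0,0,0],"grip":1},{"offset":[0,0,35],"twist":[0,0,0],"grip":1},{"offset":[0,0,35],"twist":[0,0,0],"grip":1},{"offset":[0,0,35],"twist":[0,0,0],"grip":1}]'

```text
clock: 6.25
position: [0.5325, 0.1683, 0.2058]
tcp_rot: [[-0.943, 0.334, -0.0], [0.334, 0.943, 0.001], [0.001, 0.001, -1.0]]
ft_force: [-2.5, 0.2, 8.1]
grip_width: 0.0005
grip_force: 4.1
```

Emit:
move_arm --rows '[{"offset":[0,0,1],"twist":[0,0,0],"grip":1},{"offset":[0,0,1],"twist":[0,0,0],"grip":1},{"offset":[0,0,-10],"twist":[0,0,0],"grip":1},{"offset":[0,0,-24],"twist":[0,0,0],"grip":1},{"offset":[0,0,-24],"twist":[0,0,0],"grip":1},{"offset":[0,0,-24],"twist":[0,0,0],"grip":1},{"offset":[0,0,-24],"twist":[0,0,0],"grip":1}]'

```text
clock: 6.95
position: [0.5322, 0.1669, 0.2283]
tcp_rot: [[-0.942, 0.334, -0.001], [0.334, 0.942, -0.001], [0.001, -0.001, -1.0]]
ft_force: [-0.3, -0.6, 1.0]
grip_width: 0.0004
grip_force: 0.0
```

```bash
python3 - <<'E'
from h import *
s=bot.get_state();print(s['clock'],s['position'],s['ft_force'],off(.532,.1675,.229))
d=snap('wrist');print([proj(d,(.431,.188,z)) for z in(.166,.192)])
u=snap('side');print([proj(u,(.431,.188,z)) for z in(.166,.192)],proj(u,(.532,.167,.222)))
o=np.zeros((450,800,3),np.uint8)
a,b=proj(d,(.431,.188,.18)).astype(int);c=d['img'][max(b-60,0):b+60,max(a-60,0):a+60];o[:400,:400]=cv2.resize(c,(400,400))
a,b=proj(u,(.47,.188,.18)).astype(int);c=u['img'][b-40:b+40,a-40:a+40];o[:400,400:]=cv2.resize(c,(400,400),interpolation=cv2.INTER_CUBIC);save('c3',o)
E
```

```text
6.95 [0.53224482 0.16693215 0.2282681 ] [-0.28759936 -0.56804825  1.04251215] [0.4, 0.5, -0.7]
[array([257.17576378,  94.7088423 ]), array([254.61385682,  90.25932804])]
[array([231.70670662, 191.62176513]), array([231.56244514, 184.40431031])] [261.06581578 179.55929256]
```

View pics/c3.png

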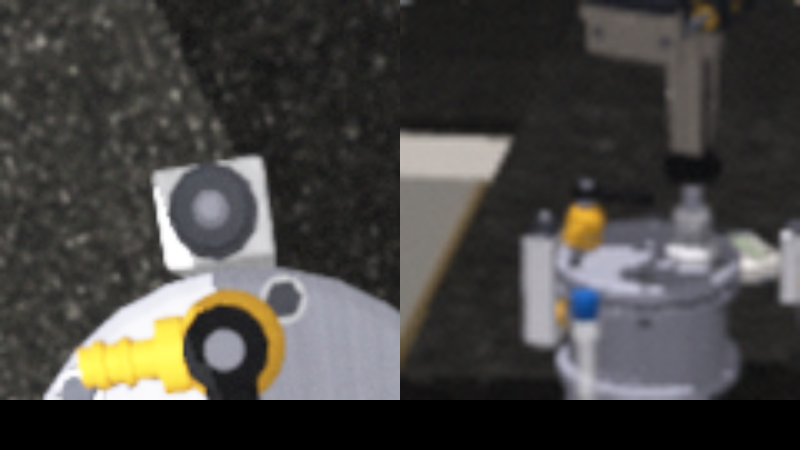

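The wrist crop shows the pin at (210,207) inside the dark gland, clear of the arm, with the lever still shut. The side crop shows the fingertips on the knob. The strokes continue.

Emit:
move_arm --rows '[{"offset":[0,0,10],"twist":[0,0,0],"grip":1},{"offset":[0,0,18],"twist":[0,0,0],"grip":1},{"offset":[0,0,24],"twist":[0,0,0],"grip":1},{"offset":[0,0,24],"twist":[0,0,0],"grip":1},{"offset":[0,0,24],"twist":[0,0,0],"grip":1},{"offset":[0,0,12],"twist":[0,0,0],"grip":1},{"offset":[0,0,0],"twist":[0,0,0],"grip":1},{"offset":[0,0,0],"twist":[0,0,0],"grip":1},{"offset":[0,0,0],"twist":[0,0,0],"grip":1},{"offset":[0,0,0],"twist":[0,0,0],"grip":1}]'

```text
clock: 8.05
position: [0.532, 0.1671, 0.2283]
tcp_rot: [[-0.942, 0.334, -0.002], [0.334, 0.942, -0.001], [0.001, -0.001, -1.0]]
ft_force: [0.2, 0.8, -0.0]
grip_width: 0.0006
grip_force: 0.0
```

```bash
cat > pin.py <<'E'
from h import *
s=bot.get_state();print(s['clock'],s['position'],s['ft_force'],off(.532,.1675,.229))
d=snap('wrist');P=cloud(d);q=P[np.hypot(P[...,0]-.431,P[...,1]-.188)<.012];q=q[q[:,2]>.15]
print('pin z',len(q),np.percentile(q[:,2],[50,80,90,95,99]).round(4))
q=P[np.hypot(P[...,0]-.431,P[...,1]-.188)<.0035];print(np.median(q[:,2]),len(q))
E
python3 pin.py
```

```text
8.05 [0.53199845 0.16710862 0.22833513] [ 0.22367346  0.76099376 -0.01562715] [0.1, 0.4, -0.7]
pin z 772 [0.1631 0.1647 0.172  0.1731 0.1741]
0.1729679243088511 80
```

Emit:
move_arm --rows '[{"offset":[0,0,10],"twist":[0,0,0],"grip":1},{"offset":[0,0,18],"twist":[0,0,0],"grip":1},{"offset":[0,0,24],"twist":[0,0,0],"grip":1},{"offset":[0,0,24],"twist":[0,0,0],"grip":1},{"offset":[0,0,24],"twist":[0,0,0],"grip":1},{"offset":[0,0,12],"twist":[0,0,0],"grip":1},{"offset":[0,0,0],"twist":[0,0,0],"grip":1},{"offset":[0,0,0],"twist":[0,0,0],"grip":1},{"offset":[0,0,0],"twist":[0,0,0],"grip":1},{"offset":[0,0,0],"twist":[0,0,0],"grip":1}]'

```text
clock: 9.1
position: [0.5321, 0.1671, 0.2284]
tcp_rot: [[-0.942, 0.334, -0.002], [0.334, 0.942, -0.001], [0.001, -0.001, -1.0]]
ft_force: [0.2, -0.5, -0.3]
grip_width: 0.0001
grip_force: 0.0
```

Emit:
move_arm --rows '[{"offset":[0,0,10],"twist":[0,0,0],"grip":1},{"offset":[0,0,18],"twist":[0,0,0],"grip":1},{"offset":[0,0,24],"twist":[0,0,0],"grip":1},{"offset":[0,0,24],"twist":[0,0,0],"grip":1},{"offset":[0,0,24],"twist":[0,0,0],"grip":1},{"offset":[0,0,12],"twist":[0,0,0],"grip":1},{"offset":[0,0,0],"twist":[0,0,0],"grip":1},{"offset":[0,0,0],"twist":[0,0,0],"grip":1},{"offset":[0,0,0],"twist":[0,0,0],"grip":1},{"offset":[0,0,0],"twist":[0,0,0],"grip":1}]'

```text
clock: 10.1
position: [0.532, 0.1671, 0.2283]
tcp_rot: [[-0.942, 0.334, -0.002], [0.334, 0.942, -0.001], [0.001, -0.001, -1.0]]
ft_force: [-0.4, -0.5, -0.3]
grip_width: 0.0005
grip_force: 0.0
```

Emit:
move_arm --rows '[{"offset":[0,0,10],"twist":[0,0,0],"grip":1},{"offset":[0,0,18],"twist":[0,0,0],"grip":1},{"offset":[0,0,24],"twist":[0,0,0],"grip":1},{"offset":[0,0,24],"twist":[0,0,0],"grip":1},{"offset":[0,0,24],"twist":[0,0,0],"grip":1},{"offset":[0,0,12],"twist":[0,0,0],"grip":1},{"offset":[0,0,0],"twist":[0,0,0],"grip":1},{"offset":[0,0,0],"twist":[0,0,0],"grip":1},{"offset":[0,0,0],"twist":[0,0,0],"grip":1},{"offset":[0,0,0],"twist":[0,0,0],"grip":1}]'

```text
clock: 11.1
position: [0.532, 0.1671, 0.2283]
tcp_rot: [[-0.943, 0.334, -0.002], [0.334, 0.943, -0.001], [0.001, -0.001, -1.0]]
ft_force: [-0.7, -0.6, -0.9]
grip_width: 0.0008
grip_force: 0.0
```

```bash
python3 pin.py
```

```text
11.1 [0.53203366 0.16712728 0.22831234] [-0.69920928 -0.64634487 -0.91451948] [0.2, 0.3, -0.7]
pin z 778 [0.1632 0.1667 0.186  0.1869 0.1875]
0.18522965072335626 115
```

The pin has risen about 13.5 mm over those three strokes, as expected. One more stroke, then I retreat.

Emit:
move_arm --rows '[{"offset":[0,0,10],"twist":[0,0,0],"grip":1},{"offset":[0,0,18],"twist":[0,0,0],"grip":1},{"offset":[0,0,24],"twist":[0,0,0],"grip":1},{"offset":[0,0,24],"twist":[0,0,0],"grip":1},{"offset":[0,0,24],"twist":[0,0,0],"grip":1},{"offset":[0,0,12],"twist":[0,0,0],"grip":1},{"offset":[0,0,0],"twist":[0,0,0],"grip":1},{"offset":[0,0,0],"twist":[0,0,0],"grip":1},{"offset":[0,0,0],"twist":[0,0,0],"grip":1},{"offset":[0,0,0],"twist":[0,0,0],"grip":1}]'

```text
clock: 12.15
position: [0.532, 0.1671, 0.2283]
tcp_rot: [[-0.942, 0.334, -0.002], [0.334, 0.942, -0.001], [0.001, -0.001, -1.0]]
ft_force: [-0.0, 1.1, -0.7]
grip_width: 0.0005
grip_force: 0.0
```

Emit:
move_arm --rows '[{"offset":[0,0,-20],"twist":[0,0,0],"grip":1},{"offset":[0,30,-50],"twist":[0,0,0],"grip":1},{"offset":[0,70,-80],"twist":[0,0,0],"grip":1},{"offset":[0,80,-80],"twist":[0,0,0],"grip":1},{"offset":[0,80,-80],"twist":[0,0,0],"grip":1},{"offset":[0,80,-80],"twist":[0,0,0],"grip":1},{"offset":[0,80,-80],"twist":[0,0,0],"grip":1},{"offset":[0,80,-80],"twist":[0,0,0],"grip":1},{"offset":[0,80,-80],"twist":[0,0,0],"grip":1}]'

```text
clock: 13.05
position: [0.5594, 0.2418, 0.3089]
tcp_rot: [[-0.942, 0.335, -0.0], [0.335, 0.942, -0.0], [0.0, -0.001, -1.0]]
ft_force: [-0.1, -0.6, -0.2]
grip_width: 0.0005
grip_force: 0.0
```

```bash
python3 pin.py; python3 - <<'E'
from h import *
d=snap('wrist');u=snap('side')
o=np.zeros((420,800,3),np.uint8)
a,b=proj(d,(.48,.18,.18)).astype(int);y=max(b-80,0);x=max(a-80,0);o[:400,:400]=cv2.resize(d['img'][y:y+160,x:x+160],(400,400))
o[:400,400:]=cv2.resize(u['img'][160:250,210:300],(400,400),interpolation=cv2.INTER_CUBIC);save('c4',o)
P=cloud(u);q=P[np.hypot(P[...,0]-.532,P[...,1]-.167)<.022];print('knob top',np.percentile(q[:,2],[90,98]))
E
```

```text
13.05 [0.55940276 0.24178151 0.30891489] [-0.08547274 -0.58402004 -0.19196716] [0.9, -79.1, 80.0]
pin z 462 [0.1634 0.1793 0.1898 0.1908 0.192 ]
0.18377952703871436 65
knob top [0.66328471 0.68679931]
```

View pics/c4.png

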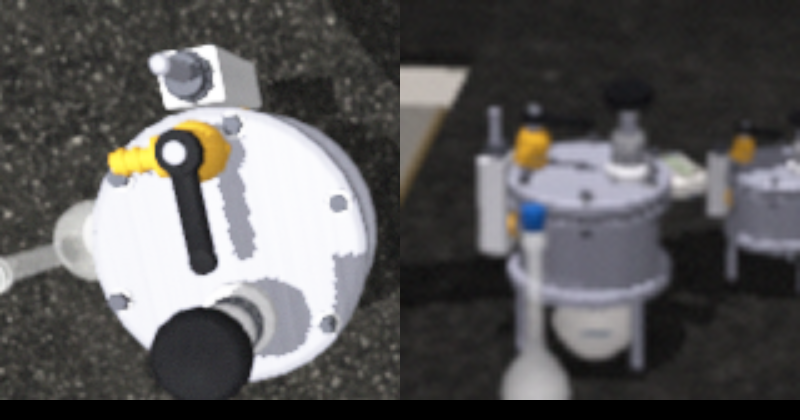

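The pin at left crop (160,63) stands tall, reading about 191 mm. The lever runs from (177,155) to (203,265) towards the plunger, so the vent is shut. The knob is up, and the dish and flask have not moved. Handing in.

```bash
python3 -c "
from plant import bot
print(bot.close_job())"
```

```text
the job is handed in; nothing more can be done
None
```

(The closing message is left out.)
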